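# Switch the food processor off and hold its cover over the screw posts

### The arm

A 7-joint arm with a two-finger parallel gripper is mounted at the origin on a cart in front of the work surface, level with it; the furniture and walls round the work are solid. World frame = base frame: x ahead of the robot, y to its left, z up, the work surface at z = 0. Lengths are in m, angles in rad, forces in N, time in s.
With the tool pointing down it reaches from about 0.425 to 0.95 m from the base axis. Payload 4.7 kg.
Tool frame: the origin (TCP) lies on the centre line of the jaws, within the pads' length; the fingertips stand robot.nose_length ahead of it and the grasp point (between the pads) lies 8 mm behind it (robot.nose_length is the distance from the TCP to the fingertips, in m); z points along the fingers, y is the line along which they close (so a half turn about z gives the same grasp; the last joint's range is limited). The gripper opens to 85 mm and grips with 20 to 120 N. Pads are 22 mm wide; open, the fingers measure 114 mm over their backs; the gripper's body (76 mm by 85 mm) begins 54 mm behind the grasp point. The pads swing forward as they close: fully open they stand 13 mm farther back than shut.
Start: joints at [1.124, 0.469, -0.049, 1.532, 0.024, 1.141, -0.082], TCP at [0.274, -0.617, 0.213] pointing down, gripper open.
Joint ranges: [-2.59, 2.59], [-0.33, 1.99], [-1.39, 1.29], [0.1, 2.45], [-1.04, 4.18], [0.21, 1.99], [-2.66, 2.66]. Speed limits (rad/s): [2.57, 2.57, 3.14, 3.14, 3.14, 3.14, 3.14].

### API

Orientations are given as [roll, pitch, yaw] about the fixed x, y, z axes, in that order (R = Rz(yaw) Ry(pitch) Rx(roll)).
In Python, from plant import robot gives the robot as it stands. Calls block until the motion is done:
- robot.goto(position, orientation): joint-space move of the TCP to a pose.
- robot.move_straight(position, vel=0.15, attitude=None, contact_N=None): straight line of the TCP; attitude=None keeps the orientation; vel is the mean speed in m/s. With contact_N (N) it stops when the force on the tool has changed by that much, and returns True; else False.
- robot.move_joints(angles): joint-space move.
- robot.grip(opening, strength=None): opening from 0.0 (shut) to 1.0 (fully open); strength is the grip in N (None keeps the last); returns when the fingers have stopped.
- robot.sleep(seconds).
- robot.inverse_kinematics(position, orientation): joint angles nearest the present ones, or None.
- robot.sense(): the state.
- robot.grab_frame(name): name is "scene" or "top" or "wrist"; returns a dict with "image" (384x512x3 uint8, red, green, blue), "range_z" (384x512 float32, m along the optical axis (not along the pixel's ray), 0 where there is no reading), "fx", "fy", "cx", "cy" (pixels), "R" (3x3) and "t" (3): a world point X has camera coordinates R X + t. Camera axes: x right, y down, z forward; pixel columns grow to the right and rows downward; lengths in m; the calibration is good to about 2 mm. The wrist camera is an equidistant fisheye: a pixel r from the principal point sees the ray r / f radians off the axis. A picture is of the moment at which its call begins.
A pose or a line that the arm cannot do raises robot.IKError and nothing moves.
- robot.close_job(): hands the job in; it is judged then, once.
The state is a dict: "t": time; "joint_pos": joint angles; "joint_velocities": joint speeds; "effort": joint torques, N m; "tcp_pos": TCP position; "tcp_rot": TCP orientation; "wrist_force": force on the tool from outside, world axes, zero at the start; "torque": the same for the moment, N m; "opening": opening from 0.0 (shut) to 1.0 (fully open); "gripper_force": force on a finger pad.
Only numpy, scipy, OpenCV 4.12 (cv2) and the standard library are available. Lean on these libraries where they do the work, as an engineer would, in place of code of your own. Each camera call takes 0.05 s, during which the arm holds its last target. There are 200 camera calls.

### The job

Turn the selector knob of the opened food processor to off (the open ring), without running on into the pulse position (the dash), and let go of it. Then pick up the loose cover plate by its rib and hold it level and still about two centimetres above the three screw posts, touching nothing but your gripper, with each of its holes straight over the matching threaded hole (two near, one far), so that I can start the screws. Finish while still holding it there, and leave the ramekin, the cup and the salt shaker where they are.

Things in the scene. Friction and masses are not known exactly. Their poses are not given: they have to be found in the camera images.
- unit: Opened food processor drive unit, fixed: white housing 124 mm (x) by 204 mm (y), 60 mm high. Left part (+y): open motor well with 5 mm walls and three grey square screw posts, its middle at (0, 35) mm. Right part (-y): closed deck, top 60 mm above the worktop, with the knob. Origin: centre of its underside; x points away from the robot, within 0.25 rad.
- knob (a joint): Selector knob, rad, growing anticlockwise from above (white pointer goes left to right for the robot). Four sprung clicks, marked on the deck on the robot's side, left to right: 0 dash (pulse), 0.6 open ring (OFF), 1.2 one dot (slow), 1.8 two dots (fast). Starts at slow or fast (settles in 0.5 s). Let go, it snaps to the nearer click; divides: 0.3, 0.9, 1.5. Needs up to 0.07 N m.
- knob_grip (a point): Centre of the knob's black grip bar, 83 mm above the worktop, on the turning axis. Bar 42 mm long (along this point's x), 14 mm wide, from 68 to 96 mm above the worktop, on a disc of 48 mm diameter; the pointer line is at its -x end. The point turns with the knob.
- plate_grip (a point): Centre of the rib on the loose aluminium cover plate (110 mm x by 120 mm y, 5 mm thick, 0.19 to 0.34 kg), which starts flat, right of the unit, rib up, yaw within 0.6 rad. Rib 12 mm thick (y), 50 mm long (x), top 38 mm above the underside, on a foot 20 mm wide up to 8 mm. This point: 21 mm above the underside, 4 mm to -x of the plate's middle; z up. Fitted, the plate's axes are the unit's.
- hole0 (a point): Centre of the plate's near left screw hole (10 mm diameter, through), at the plate's underside; -38, +46, -21 mm from plate_grip in the plate's axes. Two holes are at the plate's near edge, one at the middle of the far edge. Belongs over post0.
- post0 (a point): Mouth of the threaded hole (6 mm) in the near left screw post of the unit: centre of the 18 mm square top, 55 mm above the worktop, 5 mm below the housing's rim; -42, +81, 55 mm in the unit's frame. Belongs under hole0.
- hole1 (a point): Centre of the plate's near right screw hole (10 mm diameter, through), at the plate's underside; -38, -46, -21 mm from plate_grip in the plate's axes. Two holes are at the plate's near edge, one at the middle of the far edge. Belongs over post1.
- post1 (a point): Mouth of the threaded hole (6 mm) in the near right screw post of the unit: centre of the 18 mm square top, 55 mm above the worktop, 5 mm below the housing's rim; -42, -11, 55 mm in the unit's frame. Belongs under hole1.
- hole2 (a point): Centre of the plate's far middle screw hole (10 mm diameter, through), at the plate's underside; +46, +0, -21 mm from plate_grip in the plate's axes. Two holes are at the plate's near edge, one at the middle of the far edge. Belongs over post2.
- post2 (a point): Mouth of the threaded hole (6 mm) in the far middle screw post of the unit: centre of the 18 mm square top, 55 mm above the worktop, 5 mm below the housing's rim; +42, +35, 55 mm in the unit's frame. Belongs under hole2.
- ramekin: Bystander, not to be disturbed: small off-white straight-sided baking dish, 73 mm wide, 41 mm high. Origin: centre of its underside.
- mug: Bystander, not to be disturbed: small cup with a handle (a blue mug), 58 x 82 mm, 49 mm high. Origin: centre of its underside.
- shaker: Bystander, not to be disturbed: salt shaker with a metal cap, 44 mm wide, 90 mm high. Origin: centre of its underside.
There are look-alikes about, which are no part of the job. What is shaped like the part that bears plate_grip but pink is not meant.

How it is judged:
On the way, in this order (a step that is already met when the one before it is completed fails the run):
1. the knob rests at off, let go, and the plate has not been moved yet (value of joint knob between 0.48 and 0.72 rad and contact force between the fingers and knob below 0.1 N and distance of plate_grip from where it was at the start of the episode below 0.02 m), for 0.2 s.
2. the plate is lifted clear of everything by the gripper (height (world z) of plate_grip above 0.05 m and contact force between the fingers and plate above 1 N and contact force between plate and unit below 0.1 N), for 0.2 s.
At the end, for the whole second after the job is handed in: The knob reads off (0.48 to 0.72 rad). The gripper holds the plate level (within 0.09 rad) and still (under 20 mm/s), not touching the unit, each hole's underside 10 to 30 mm above the mouth of its own threaded hole and within 5 mm of it sideways, and keeps it there (value of joint knob between 0.48 and 0.72 rad and horizontal distance between hole0 and post0 below 0.005 m and z of hole0 in the frame of post0 between 0.01 and 0.03 m and horizontal distance between hole1 and post1 below 0.005 m and z of hole1 in the frame of post1 between 0.01 and 0.03 m and horizontal distance between hole2 and post2 below 0.005 m and z of hole2 in the frame of post2 between 0.01 and 0.03 m and angle between plate_grip's own z axis and vertical below 0.09 rad and linear speed of plate below 0.02 m/s and contact force between the fingers and plate above 1 N and contact force between plate and unit below 0.1 N); the arm keeps its last pose, push and grip.
It fails at once if the knob is turned on past off into pulse (value of joint knob below 0.3 rad).
It fails at once if the ramekin is displaced by more than 30 mm or tipped (distance of ramekin from where it was at the start of the episode above 0.03 m or angle between ramekin's own z axis and vertical above 0.4 rad).
It fails at once if the mug is displaced by more than 30 mm or tipped (distance of mug from where it was at the start of the episode above 0.03 m or angle between mug's own z axis and vertical above 0.4 rad).
It fails at once if the shaker is displaced by more than 30 mm or tipped (distance of shaker from where it was at the start of the episode above 0.03 m or angle between shaker's own z axis and vertical above 0.4 rad).
It also fails if it takes over 64 s, if anything falls off the work surface, if the arm or the gripper's body presses on something with over 40 N, if the wrist force passes 120 N, or if a joint passes its speed limit or range.

## Working session

There is one attempt and no reset: what is moved stays moved. The work goes in short steps, each a Python script; the robot and the scene stay as the last script left them, time stands still between calls to the robot, and variables do not carry over. Pictures are saved under pics/ and viewed, at most 10 in all, crops included, and the job is handed in when it is done.

```bash
ls; mkdir -p pics
python3 - <<'E'
from plant import robot
import cv2,numpy as np
print(robot.nose_length, robot.sense())
for n in ["scene","top"]:
    f=robot.grab_frame(n); np.savez(f"pics/{n}0.npz",**f)
    cv2.imwrite(f"pics/{n}0.png",cv2.cvtColor(f["image"],cv2.COLOR_RGB2BGR))
    print(n,f["fx"],f["fy"],f["cx"],f["cy"],f["R"],f["t"],-f["R"].T@f["t"])
a=[cv2.imread(f"pics/{n}0.png") for n in("top",)]
E
```

```text
pics
0.011 {'t': 0.0, 'joint_pos': array([ 1.12409684,  0.46943464, -0.04861935,  1.53369015,  0.02407505,
        1.14104828, -0.08228855]), 'joint_velocities': array([-2.03375831e-04,  2.75882487e-03, -9.97797927e-05,  1.02404481e-04,
        1.60873321e-04, -1.48389213e-03, -5.35589220e-04]), 'effort': array([-6.33677228e-04, -5.10307932e+01, -4.71675571e-02, -2.37713760e+01,
        1.06060971e-02,  7.42569566e-03, -6.49912678e-06]), 'tcp_pos': array([ 0.27365096, -0.61634539,  0.21186774]), 'tcp_rot': array([-3.13959720e+00,  4.20533448e-05,  4.17853885e-01]), 'wrist_force': array([-0.07923568,  0.36100635, -0.68561438]), 'torque': array([ 0.04899967,  0.01870782, -0.023557  ]), 'gripper_force': 0.0, 'opening': 1.0001116238594416}
scene 473.9089117365837 473.9089117365837 246.33761033829472 195.45609833108801 [[-0.74588009 -0.6660654   0.00444639]
 [-0.29488138  0.32421669 -0.89884844]
 [ 0.59725025 -0.67174431 -0.43823706]] [0.38892687 0.26567778 1.44354835] [-0.49372337  1.14260896  0.86969112]
top 370.0083286644297 370.0083286644297 263.42346236705805 196.22945310713237 [[ 0.0270246  -0.99938691 -0.02225936]
 [-0.99646343 -0.02515986 -0.08017236]
 [ 0.07956316  0.02434727 -0.99653244]] [-0.06191727  0.59049515  1.10120026] [ 0.50246514 -0.07383375  1.14334493]
```

View pics/top0.png

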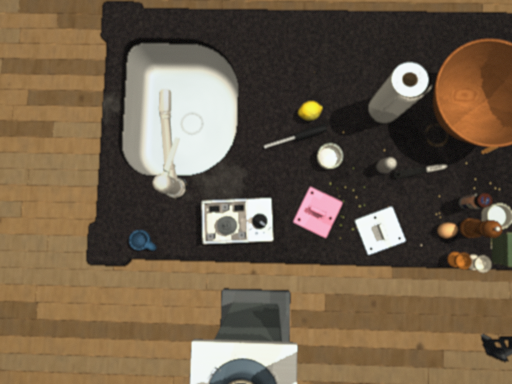

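View pics/scene0.png

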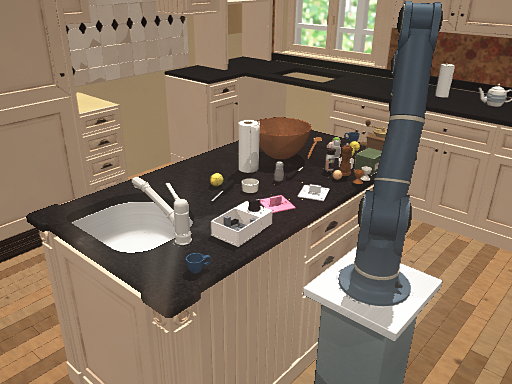

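The top view shows the unit at about (237,220), with its knob at (260,220). The white plate is at (380,230), its pink look-alike at (318,212), the ramekin at (330,155), the shaker at (387,165) and the mug at (140,240). I'll locate the unit, knob and plate coarsely from the masks.

```bash
cat > h.py <<'E'
import numpy as np, cv2
from plant import robot
def ray(f,uv,fish=False):
    uv=np.atleast_2d(np.asarray(uv,float))
    d=np.c_[(uv[:,0]-f["cx"])/f["fx"],(uv[:,1]-f["cy"])/f["fy"],np.ones(len(uv))]
    if fish:
        r=np.hypot(d[:,0],d[:,1]); k=np.sin(r)/np.maximum(r,1e-9)
        d=np.c_[d[:,0]*k,d[:,1]*k,np.cos(r)]
    return -f["R"].T@f["t"], d@f["R"]
def onplane(f,uv,z,fish=False):
    c,d=ray(f,uv,fish); s=(z-c[2])/d[:,2]
    return c[:2]+s[:,None]*d[:,:2]
def proj(f,X,fish=False):
    p=np.atleast_2d(X)@f["R"].T+f["t"]
    if not fish: q=p[:,:2]/p[:,2:]
    else:
        r=np.hypot(p[:,0],p[:,1]); q=p[:,:2]*(np.arctan2(r,p[:,2])/r)[:,None]
    return q*[f["fx"],f["fy"]]+[f["cx"],f["cy"]]
def save(n,name,crop=None,scale=1):
    f=robot.grab_frame(n); np.savez(f"pics/{name}.npz",**f)
    im=cv2.cvtColor(f["image"],cv2.COLOR_RGB2BGR)
    if crop: im=im[crop[1]:crop[3],crop[0]:crop[2]]
    cv2.imwrite(f"pics/{name}.png",cv2.resize(im,None,fx=scale,fy=scale,interpolation=cv2.INTER_CUBIC)); return f
E
python3 - <<'E'
from h import *
f=dict(np.load("pics/top0.npz")); im=f["image"]
hsv=cv2.cvtColor(im,cv2.COLOR_RGB2HSV)
m=((hsv[...,2]>140)&(hsv[...,1]<60)).astype(np.uint8)
for name,(u0,v0,u1,v1),z in [("unit",(192,188,282,254),.06),("plate",(348,200,412,262),.005)]:
    k=np.zeros_like(m); k[v0:v1,u0:u1]=m[v0:v1,u0:u1]
    c=max(cv2.findContours(k,cv2.RETR_EXTERNAL,cv2.CHAIN_APPROX_NONE)[0],key=cv2.contourArea)
    w=onplane(f,c[:,0]+0.0,z)
    print(name,[np.round(x,3) for x in cv2.minAreaRect((w*1000).astype(np.float32))])
for n,uv,z in [("knob",(260,220),.09),("ramekin",(330,155),.04),("shaker",(387,165),.09),("mug",(140,240),.05),("pink",(318,212),.0)]: print(n,onplane(f,uv,z))
p=robot.sense()
for q in [(0.46,-0.05),(0.42,-0.36)]:
  for h in (.2,.25,.3,.35):
    for y in (0,1.57,-1.57): 
        r=robot.inverse_kinematics([*q,h],[np.pi,0,y]); print(q,h,y,None if r is None else np.round(r,2))
f=robot.grab_frame("wrist"); print(f["fx"],f["cx"],f["cy"],f["R"],-f["R"].T@f["t"])
E
```

```text
unit [array([515.963,  28.614]), array([127.675, 207.166]), np.float64(3.934)]
plate [array([ 498.68 , -402.963]), array([114.742, 123.86 ]), np.float64(21.683)]
knob [[ 0.51855444 -0.04019995]]
ramekin [[ 0.71995108 -0.24370925]]
shaker [[ 0.68488063 -0.39844352]]
mug [[0.45064505 0.31456197]]
pink [[ 0.54928002 -0.21530609]]
(0.46, -0.05) 0.2 0 [ 0.41  0.16 -0.43  2.01  0.08  0.98 -1.64]
(0.46, -0.05) 0.2 1.57 [ 0.58  0.19 -0.62  2.    0.13  0.99 -0.11]
(0.46, -0.05) 0.2 -1.57 None
(0.46, -0.05) 0.25 0 [ 0.44  0.11 -0.45  1.95  0.05  1.1  -1.61]
(0.46, -0.05) 0.25 1.57 [ 0.6   0.13 -0.63  1.94  0.09  1.1  -0.07]
(0.46, -0.05) 0.25 -1.57 None
(0.46, -0.05) 0.3 0 [ 0.46  0.07 -0.47  1.87  0.03  1.21 -1.59]
(0.46, -0.05) 0.3 1.57 [ 0.62  0.09 -0.64  1.86  0.05  1.21 -0.04]
(0.46, -0.05) 0.3 -1.57 None
(0.46, -0.05) 0.35 0 [ 0.48  0.04 -0.48  1.79  0.02  1.32 -1.57]
(0.46, -0.05) 0.35 1.57 [ 0.65  0.05 -0.65  1.78  0.03  1.32 -0.01]
(0.46, -0.05) 0.35 -1.57 None
(0.42, -0.36) 0.2 0 [ 0.68  0.28 -0.06  1.84  0.02  1.02 -0.96]
(0.42, -0.36) 0.2 1.57 [ 0.94  0.31 -0.38  1.82  0.13  1.03  
[... 186 characters left out ...]
6  0.11  1.14  0.53]
(0.42, -0.36) 0.25 -1.57 [ 0.45  0.24  0.22  1.79 -0.06  1.12 -2.45]
(0.42, -0.36) 0.3 0 [ 0.69  0.21 -0.07  1.71  0.01  1.23 -0.95]
(0.42, -0.36) 0.3 1.57 [ 0.95  0.23 -0.39  1.69  0.09  1.24  0.55]
(0.42, -0.36) 0.3 -1.57 [ 0.47  0.2   0.2   1.72 -0.04  1.23 -2.47]
(0.42, -0.36) 0.35 0 [ 0.69  0.18 -0.07  1.63  0.01  1.34 -0.95]
(0.42, -0.36) 0.35 1.57 [ 0.95  0.2  -0.38  1.61  0.08  1.34  0.56]
(0.42, -0.36) 0.35 -1.57 [ 0.48  0.17  0.18  1.64 -0.03  1.33 -2.48]
297.3186396354542 248.2774343820233 194.5761096652037 [[ 0.40522841 -0.91420822 -0.00364327]
 [-0.86844316 -0.38618183  0.31091811]
 [-0.28565085 -0.12282888 -0.95042972]] [ 0.34644984 -0.58436904  0.37343029]
```

Run:
```python
from h import *
dn=lambda y:[np.pi,0,y]
robot.goto([0.43,-0.41,0.22],dn(0)); save("wrist","wp",(100,30,420,330),2)
robot.goto([0.46,0.03,0.24],dn(0)); save("wrist","wu",(80,30,440,330),2)
print(robot.sense()["t"],robot.sense()["tcp_pos"])
```

```text
2.8917 [0.46036826 0.02871228 0.23989569]
```

View pics/wp.png

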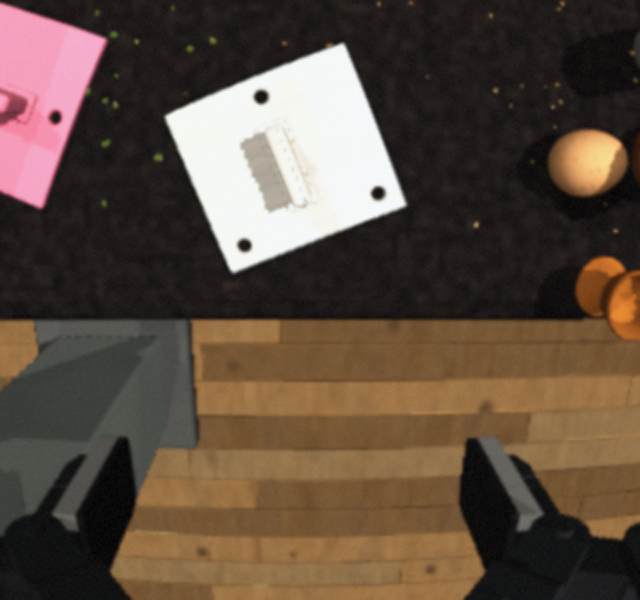

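View pics/wu.png

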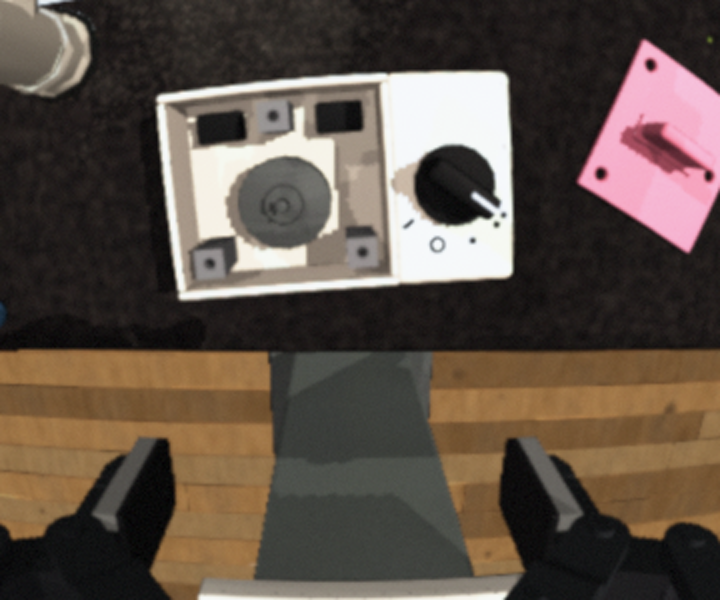

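The wrist views give these pixels, in crop coordinates:
- **Plate holes:** (261,97), (245,245) and (378,193).
- **Post holes:** (272,116), (210,263) and (362,252).
- **Knob:** at (455,185), with its pointer end at (497,213) by the two dots, so it stands at fast (1.8).

Next I'll refine these and fit the poses.

```bash
cat >> h.py <<'E'
def blob(f,uv,r=6,up=6):
    u,v=np.round(uv).astype(int); g=cv2.cvtColor(f["image"],cv2.COLOR_RGB2GRAY)[v-r:v+r+1,u-r:u+r+1].astype(float)
    w=np.clip((np.percentile(g,60)+g.min())/2-g,0,None)
    n,l,st,c=cv2.connectedComponentsWithStats((w>0).astype(np.uint8))
    k=l[tuple(np.array(np.unravel_index(g.argmin(),g.shape)))]
    k=l[g==g.min()][0]; w=w*(l==k); yy,xx=np.mgrid[-r:r+1,-r:r+1]
    return np.array([u+(w*xx).sum()/w.sum(), v+(w*yy).sum()/w.sum()])
def rigid(A,B):
    a,b=A-A.mean(0),B-B.mean(0); th=np.arctan2((a[:,0]*b[:,1]-a[:,1]*b[:,0]).sum(),(a*b).sum())
    R=np.array([[np.cos(th),-np.sin(th)],[np.sin(th),np.cos(th)]]); t=B.mean(0)-R@A.mean(0)
    return th,t,R,B-(A@R.T+t)
POST=np.array([[-.042,.081],[-.042,-.011],[.042,.035]]); HOLE=np.array([[-.038,.046],[-.038,-.046],[.046,0]])
E
python3 - <<'E'
from h import *
f=dict(np.load("pics/wp.npz")); 
p=np.array([blob(f,np.array(q)/2+[100,30]) for q in [(245,245),(378,193),(261,97)]]); print((p-[100,30])*2)
th,t,R,e=rigid(HOLE,onplane(f,p,.0035,True)); print("plate_grip",t,th,e*1000)
# rib top check
f=dict(np.load("pics/wu.npz"))
p=np.array([blob(f,np.array(q)/2+[80,30],4) for q in [(210,263),(362,252),(272,116)]]); print((p-[80,30])*2)
th,t,R,e=rigid(POST,onplane(f,p,.055,True)); print("unit",t,th,e*1000)
c=np.array([[.062,.102],[-.062,.102],[-.062,-.102],[.062,-.102]])@R.T+t
print("corners px",(proj(f,np.c_[c,[.06]*4],True)-[80,30])*2)
g=cv2.cvtColor(f["image"],cv2.COLOR_RGB2GRAY); 
k=np.zeros_like(g); s=np.s_[95:150,275:340]; k[s]=(g[s]<60); 
co=max(cv2.findContours(k,cv2.RETR_EXTERNAL,cv2.CHAIN_APPROX_NONE)[0],key=cv2.contourArea)
w=onplane(f,co[:,0],.066,True); cc,rr=cv2.minEnclosingCircle((w*1000).astype(np.float32)); print("disc",cc,rr,(np.array(cc)/1000-t)@R)
m=onplane(f,np.array([(409,223),(437,244),(473,240),(500,219)])/2+[80,30],.06,True)
d=(m-np.array(cc)/1000)@R; print("marks ang",np.arctan2(d[:,1],d[:,0]))
pt=onplane(f,np.array([(474,198),(497,213)])/2+[80,30],.096,True); d=(pt-np.array(cc)/1000)@R; print(d,np.arctan2(d[:,1],d[:,0]))
E
```

```text
[[243.66544567 244.47619048]
 [377.16801854 192.35843955]
 [260.27277406  96.02779207]]
plate_grip [ 0.49439932 -0.40552299] 0.377887211701334 [[-0.02236999 -0.02695736]
 [-0.01471241  0.02848214]
 [ 0.03708239 -0.00152478]]
[[209.38983051 262.29378531]
 [361.64580874 251.25619835]
 [272.05295316 114.86354379]]
unit [0.51602712 0.02806117] 0.06655576359557847 [[ 0.1630103  -0.21001871]
 [-0.11286027  0.07260554]
 [-0.05015003  0.13741317]]
corners px [[154.96674328  94.38769585]
 [178.30295308 299.19356319]
 [513.23449555 276.98533952]
 [507.78428756  69.76600662]]
disc (514.5657958984375, -39.12792205810547) 25.203548431396484 [-0.00592661 -0.06694314]
marks ang [ 2.20117603  2.8063151  -2.83887606 -2.21818236]
[[-0.00337307 -0.00316087]
 [-0.0117647  -0.01549172]] [-2.3886601  -2.22029803]
```

```bash
cat > knob.py <<'E'
from h import *
dn=lambda y:[np.pi,0,y]
k=np.array([.5146,-.0391]); u=.0666
robot.grip(.5,20)
robot.goto([*k,.16],dn(u+.9)); print(robot.sense()["tcp_pos"])
print(robot.move_straight([*k,.082],vel=.08,contact_N=12))
robot.grip(0,30); s=robot.sense(); print(s["t"],s["tcp_pos"],s["wrist_force"],s["torque"],s["opening"],s["gripper_force"])
if s["opening"]<.05: raise SystemExit("missed")
for q in np.arange(1.65,.59,-.15):
    robot.goto([*k,.082],dn(u+q-.9)); s=robot.sense(); print(round(q,2),s["tcp_rot"][2],s["wrist_force"].round(1),s["torque"].round(2))
robot.sleep(.2); robot.grip(.5); robot.sleep(.2)
robot.move_straight([*k,.16],vel=.12); print(robot.sense()["t"])
robot.goto([0.46,-0.02,0.24],dn(0)); save("wrist","wu2",(200,50,400,200),3)
E
python3 knob.py
```

```text
[ 0.51469569 -0.03868644  0.16025016]
False
5.9667 [ 0.51463286 -0.03914162  0.08207757] [-0.0469012  -0.22999568 -0.64633099] [0.0204379  0.01940252 0.01570442] 0.004910922046065143 0.0missed
```

Run:
```python
from h import *
save("wrist","miss"); s=robot.sense(); print(s["tcp_pos"],s["tcp_rot"],s["opening"])
f=save("scene","miss_s"); p=proj(f,[[.5146,-.0391,.09]])[0]; print(p)
im=cv2.imread("pics/miss_s.png"); u,v=p.astype(int); a=cv2.resize(im[v-50:v+50,u-50:u+50],(384,384),interpolation=3)
cv2.imwrite("pics/miss_both.png",cv2.resize(np.hstack([cv2.imread("pics/miss.png"),a]),(800,343)))
```

```text
[ 0.51462813 -0.03910746  0.0820677 ] [ 3.14149426e+00 -5.25876270e-05  9.66557229e-01] -0.0017629669152606014
[254.93925922 201.00827678]
```

View pics/miss_both.png

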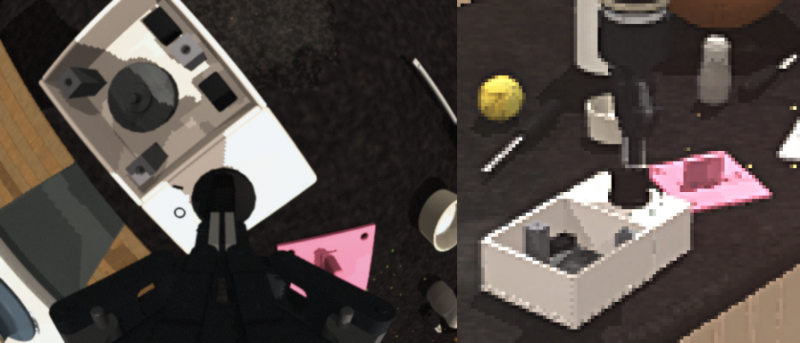

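The scene view suggests the shut fingers (tips near (635,165)) hang just above the knob (630,190). I'll check the heights of both with the wrist depth.

Run:
```python
from h import *
f=dict(np.load("pics/miss.npz"))
print("exp tip px",proj(f,[[.5146,-.0391,.071],[.5146,-.0391,.082],[.5146,-.0391,.096],[.5146,-.0391,.11]],True))
# depth along optical axis -> world
def world(uv):
    c,d=ray(f,[uv],True); z=f["range_z"][int(uv[1]),int(uv[0])]; return c+d[0]/ (d[0]@f["R"][2])*z
for uv in [(243,242),(255,242),(243,250),(255,250),(249,225),(249,215),(249,205),(249,235),(225,215),(272,225),(249,195)]: print(uv,world(uv).round(4))
```

```text
exp tip px [[249.01321362 229.37091588]
 [249.02967558 236.97690279]
 [249.05291679 247.95046897]
 [249.07908544 260.66308725]]
(243, 242) [ 0.5184 -0.0281  0.1105]
(255, 242) [ 0.5233 -0.0318  0.11  ]
(243, 250) [ 0.5185 -0.0283  0.1187]
(255, 250) [ 0.5235 -0.0311  0.1196]
(249, 225) [ 0.5226 -0.0275  0.0959]
(249, 215) [ 0.526  -0.0226  0.0961]
(249, 205) [ 0.5273 -0.0206  0.0871]
(249, 235) [ 0.5193 -0.0322  0.0966]
(225, 215) [ 0.507  -0.0232  0.0682]
(272, 225) [ 0.5277 -0.0463  0.0676]
(249, 195) [ 0.5275 -0.0203  0.0702]
```

Run:
```python
from h import *
s=robot.sense(); print(s["joint_pos"].round(4),s["tcp_pos"],s["wrist_force"])
f=dict(np.load("pics/miss.npz"))
yaw=s["tcp_rot"][2]; ex=np.array([np.cos(yaw),np.sin(yaw)]); ey=np.array([-ex[1],ex[0]])
for u in (238,242,246,249,252,256,260):
    o=[]
    for v in range(229,249,2):
        c,d=ray(f,[(u,v)],True); z=f["range_z"][v,u]; w=c+d[0]/(d[0]@f["R"][2])*z; q=w[:2]-s["tcp_pos"][:2]
        o.append("%d:%.0f,%.0f,%.0f"%(v,q@ex*1e3,q@ey*1e3,w[2]*1e3))
    print(u,*o)
im=cv2.imread("pics/miss.png")[190:300,190:310]; cv2.imwrite("pics/missc.png",cv2.resize(im,None,fx=5,fy=5,interpolation=3))
print("cam in tcp", (-f["R"].T@f["t"]-s["tcp_pos"]))
```

```text
[ 0.2737  0.3982 -0.346   2.0196  0.1932  0.7545 -0.793 ] [ 0.5146164  -0.03910156  0.08203182] [-0.88866363 -0.02611516  0.04273605]
238 229:11,6,93 231:10,6,94 233:8,6,93 235:-6,7,68 237:-6,7,69 239:11,6,107 241:11,6,108 243:10,6,110 245:11,5,113 247:10,5,114
242 229:12,4,96 231:10,4,96 233:9,4,96 235:8,4,96 237:7,4,96 239:11,4,106 241:11,4,108 243:11,4,111 245:11,4,113 247:11,3,115
246 229:12,2,97 231:11,2,97 233:9,2,96 235:8,2,96 237:7,2,97 239:11,2,107 241:11,2,108 243:11,2,111 245:10,2,112 247:11,2,115
249 229:12,0,96 231:11,0,97 233:9,0,96 235:8,0,97 237:7,0,97 239:11,0,106 241:11,0,108 243:11,0,112 245:10,0,112 247:11,0,115
252 229:11,-2,95 231:10,-2,96 233:9,-2,96 235:9,-2,97 237:7,-2,96 239:11,-1,107 241:11,-1,109 243:11,-1,111 245:11,-1,114 247:11,-1,115
256 229:12,-4,96 231:10,-4,95 233:10,-4,97 235:8,-4,97 237:7,-4,96 239:11,-4,107 241:11,-3,109 243:11,-3,111 245:11,-3,113 247:11,-3,115
260 229:12,-6,96 231:11,-6,97 233:10,-6,96 235:8,-6,96 237:7,-6,96 239:11,-6,106 241:10,-6,108 243:11,-5,110 245:11,-5,113 247:11,-5,116
cam in tcp [0.04504412 0.06559911 0.16152895]
```

View pics/missc.png

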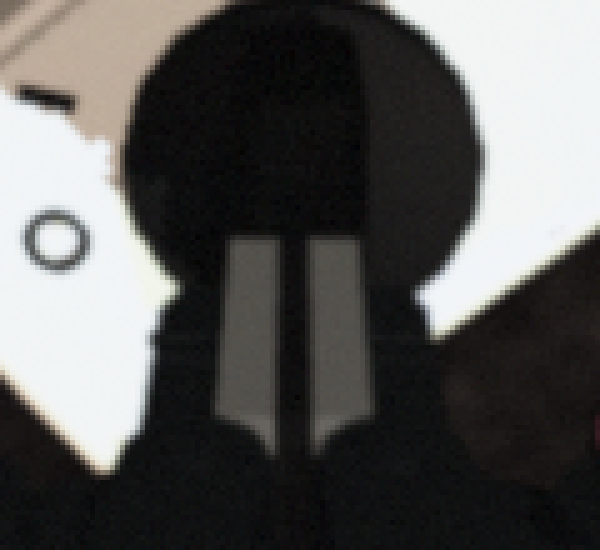

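The depth puts the shut fingertips at z≈0.1055, while the reported TCP plus nose_length says 0.071. The knob heights come out right (0.096 and 0.068), so the camera looks correct and the fingers sit about 34 mm higher than the description implies. I'll confirm this by lightly touching the bar's top with the shut fingers.

Run:
```python
from h import *
k=[.5146,-.0391]
print(robot.move_straight([*k,.062],vel=.02,contact_N=4)); s=robot.sense(); print(s["t"],s["tcp_pos"],s["wrist_force"])
robot.move_straight([*k,.085],vel=.08)
```

```text
True
6.5167 [ 0.51482152 -0.03915773  0.07767357] [-1.02329427 -0.628355    4.7254837 ]
```

The bar top (0.096) was touched at reported TCP z=0.0777, so the shut tips are 18 mm behind the reported TCP rather than 11 mm ahead of it. I'll use that measured offset and redo the knob with a guarded descent.

```bash
sed -i 's/\.082/.053/g; s/contact_N=12/contact_N=6/; s/robot.goto(\[\*k,.16\],dn(u+.9))/robot.move_straight([*k,.12])/' knob.py; sed -i 's/^robot.grip(.5,20)/robot.move_straight([*k,.12]); robot.grip(.5,20)/; s/^robot.move_straight(\[\*k,.12\]); print.*$/print(robot.sense()["tcp_pos"])/' knob.py; head -8 knob.py; python3 knob.py
```

```text
from h import *
dn=lambda y:[np.pi,0,y]
k=np.array([.5146,-.0391]); u=.0666
robot.move_straight([*k,.12]); robot.grip(.5,20)
print(robot.sense()["tcp_pos"])
print(robot.move_straight([*k,.053],vel=.08,contact_N=6))
robot.grip(0,30); s=robot.sense(); print(s["t"],s["tcp_pos"],s["wrist_force"],s["torque"],s["opening"],s["gripper_force"])
if s["opening"]<.05: raise SystemExit("missed")
[ 0.51447225 -0.03907901  0.11972478]
False
8.975 [ 0.51572919 -0.0396224   0.05370271] [ 1.50143905 -1.80269623  2.55686557] [-0.34996274 -0.30870674 -0.02711663] 0.15805194291663868 33.794095516204834
1.65 0.8202212282149375 [ 1.2 -2.3  5.3] [-0.45 -0.25  0.03]
1.5 0.6696488344072431 [ 0.7 -1.3  5.2] [-0.28 -0.1  -0.02]
1.35 0.5194674276006288 [ 0.2 -1.6  5.9] [-0.18 -0.09 -0.12]
1.2 0.3698674566515543 [ 0.8 -1.2  5.7] [-0.14 -0.09 -0.04]
1.05 0.22030120474038806 [ 1.  -0.7  7.1] [-0.03 -0.04  0.06]
0.9 0.07018399085396898 [-1.5  0.1  7.8] [ 0.11 -0.03 -0.04]
0.75 -0.07996408748314643 [-0.3  0.7  6.7] [ 0.16  0.   -0.07]
0.6 -0.22954388781592927 [-0.   1.3  6.6] [ 0.3  -0.05  0.02]
12.8083
```

View pics/wu2.png

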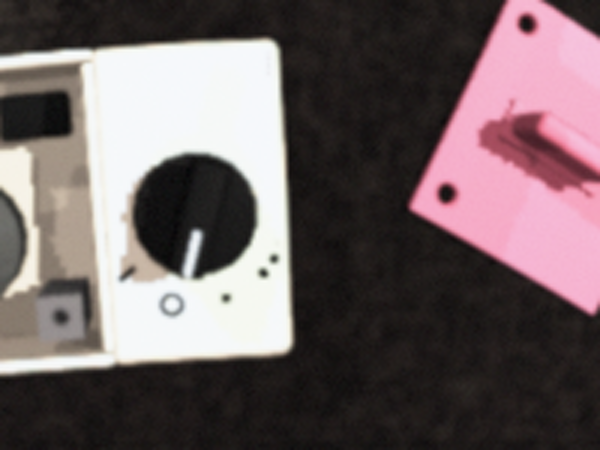

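The knob rests at off: its pointer, (198,232) to (188,277), aims at the ring at (172,303). Next is the plate.

```bash
cat > plate.py <<'E'
from h import *
dn=lambda y:[np.pi,0,y]
p=np.array([.4944,-.4055]); 
robot.goto([*p,.10],dn(.378))
print(robot.move_straight([*p,-.005],vel=.06,contact_N=6)); print(robot.sense()["tcp_pos"])
robot.grip(0,60); s=robot.sense(); print(s["t"],s["tcp_pos"],s["wrist_force"],s["opening"],s["gripper_force"])
if s["opening"]<.05: raise SystemExit("missed")
z0=s["tcp_pos"][2]; np.save("z0.npy",z0)
robot.move_straight([*p,z0+.12],vel=.08); s=robot.sense(); print(s["wrist_force"],s["torque"],s["opening"])
u=.0666; c,q=np.cos(u),np.sin(u); g=np.array([.5160,.0281])+np.array([[c,-q],[q,c]])@[-.004,.035]; print(g)
robot.goto([*g,z0+.12],dn(u)); robot.sleep(.3); s=robot.sense(); print(s["t"],s["tcp_pos"],s["tcp_rot"],s["opening"])
save("wrist","h1"); save("top","h1t"); save("scene","h1s")
E
python3 plate.py; ls pics
python3 - <<'E'
import cv2,numpy as np
a=cv2.imread("pics/h1.png"); b=cv2.resize(cv2.imread("pics/h1t.png")[170:260,185:290],None,fx=4.2667,fy=4.2667,interpolation=3)
cv2.imwrite("pics/h1b.png",cv2.resize(np.hstack([a,b[:384]]),(800,int(800*384/(512+b.shape[1])))))
E
```

```text
False
[ 0.49458751 -0.40567809 -0.00464597]
17.1417 [ 0.49458072 -0.40564696 -0.00462221] [-0.78261147 -0.34728849  2.05170277] 0.127167166844022 60.7691752910614
[ 0.98618049 -1.13635854 -2.19933385] [0.01681657 0.02208421 0.07758786] 0.12581269055291167
[0.50967959 0.0627562 ]
20.8083 [0.50981688 0.06220554 0.11534255] [3.14148265e+00 1.11612404e-05 6.56111239e-02] 0.1305820856072647
h1.npz
h1.png
h1s.npz
h1s.png
h1t.npz
h1t.png
miss.npz
miss.png
miss_both.png
miss_s.npz
miss_s.png
missc.png
scene0.npz
scene0.png
top0.npz
top0.png
wp.npz
wp.png
wu.npz
wu.png
wu2.npz
wu2.png
```

View pics/h1b.png

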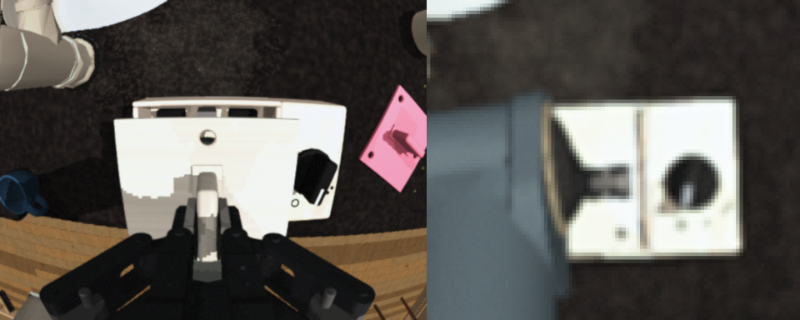

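The plate is held. In the wrist view its far hole is at about (208,137) and its far corners at (114,120) and (298,121). I'll measure its tilt and hole position by depth.

```bash
cat > meas.py <<'E'
from h import *
import sys
def world(f,uv):
    uv=np.asarray(uv); c,d=ray(f,uv,True); z=f["range_z"][uv[:,1].astype(int),uv[:,0].astype(int)]
    return c+d/(d@f["R"][2])[:,None]*z[:,None]
def meas(name,approx):
    f=dict(np.load(f"pics/{name}.npz"))
    h,w=f["range_z"].shape; vv,uu=np.mgrid[130:260,110:380]; uv=np.c_[uu.ravel(),vv.ravel()]
    W=world(f,uv); u=.0666; R=np.array([[np.cos(u),-np.sin(u)],[np.sin(u),np.cos(u)]]); O=np.array([.5160,.0281])
    L=(W[:,:2]-O)@R; zz=W[:,2]
    z0=np.median(zz[(L[:,0]>.02)&(L[:,0]<.035)&(abs(L[:,1]-.035)<.05)])
    m=(abs(zz-z0)<.01)&(abs(L[:,1]-.035)<.055)&(abs(L[:,1]-.035)>.014)&(L[:,0]>-.045)&(L[:,0]<.048)
    for _ in range(3):
        P=np.linalg.lstsq(np.c_[L[m]-[0,.035],np.ones(m.sum())],zz[m],rcond=None)[0]
        m&=abs(np.c_[L-[0,.035],np.ones(len(L))]@P-zz)<.003
    print("top plane slopes x,y,z at middle",P,m.sum())
    b=blob(f,approx,9); print("hole px",b); zt=P[2]+P[0]*.042
    for z in (zt,zt-.005): print("hole2 unit frame",(onplane(f,b,z,True)-O)@R, "want .042,.035")
    # plate edges from the near-plane mask
    mm=(abs(np.c_[L-[0,.035],np.ones(len(L))]@P-zz)<.004)&(abs(L[:,1]-.035)<.075)&(abs(L[:,0])<.07)
    t=onplane(f,uv[mm],P[2],True); t=(t-O)@R
    for x in (-.02,0,.02,.03,.04): 
        s=t[abs(t[:,0]-x)<.004]; print(x,"y edges",s[:,1].min(),s[:,1].max(),"mid",(s[:,1].min()+s[:,1].max())/2)
    for y in (-.01,.01,.06,.08): s=t[abs(t[:,1]-y)<.004]; print(y,"far edge",s[:,0].max())
if __name__=="__main__": meas(sys.argv[1],eval(sys.argv[2]))
E
python3 meas.py h1 "(249.6,164)"
```

```text
top plane slopes x,y,z at middle [-0.00133007  0.00187991  0.12546411] 14533
hole px [248.29634842 167.8547515 ]
hole2 unit frame [[0.04068246 0.03461513]] want .042,.035
hole2 unit frame [[0.03952815 0.03462522]] want .042,.035Traceback (most recent call last):
  File "meas.py", line 25, in <module>
    if __name__=="__main__": meas(sys.argv[1],eval(sys.argv[2]))
                             ~~~~^^^^^^^^^^^^^^^^^^^^^^^^^^^^^^^
  File "meas.py", line 23, in meas
    s=t[abs(t[:,0]-x)<.004]; print(x,"y edges",s[:,1].min(),s[:,1].max(),"mid",(s[:,1].min()+s[:,1].max())/2)
                                               ~~~~~~~~~~^^
    return umr_minimum(a, axis, None, out, keepdims, initial, where)
ValueError: zero-size array to reduction operation minimum which has no identity
```

```bash
sed -i 's/(-.02,0,.02,.03,.04)/(.02,.03,.04,.05)/; s/        s=t\[/        s=t[/' meas.py; python3 meas.py h1 "(248,168)"
python3 - <<'E'
from h import *
z0=float(np.load("z0.npy")); s=robot.sense(); print(s["tcp_pos"])
robot.move_straight([.5102,.0626,z0+.075],vel=.05); robot.sleep(.4); s=robot.sense(); print(s["t"],s["tcp_pos"],s["tcp_rot"],s["opening"],s["wrist_force"])
save("wrist","h2")
E
python3 meas.py h2 "(248,168)"
```

```text
top plane slopes x,y,z at middle [-0.00133007  0.00187991  0.12546411] 14533
hole px [248.24802282 167.86827434]
hole2 unit frame [[0.04067524 0.03464036]] want .042,.035
hole2 unit frame [[0.03952069 0.03465129]] want .042,.035
0.02 y edges -0.025309191074855103 0.09455124660821776 mid 0.03462102776668133
0.03 y edges -0.02553679148268196 0.0945608553520226 mid 0.034512031934670326
0.04 y edges -0.02521493390917329 0.09487373166081875 mid 0.03482939887582273
0.05 y edges -0.025398940651217394 0.0946938868650477 mid 0.034647473106915155
-0.01 far edge 0.055144772229058676
0.01 far edge 0.055114502540548296
0.06 far edge 0.055213729983553894
0.08 far edge 0.055314076431081015
[0.50972366 0.0625773  0.11535905]
22.4083 [0.51024526 0.06262759 0.07047858] [-3.14154466e+00 -2.16254468e-04  6.66684899e-02] 0.1263672151932202 [ 0.97223821  0.46864495 -2.43859969]
top plane slopes x,y,z at middle [-0.00084025  0.00216277  0.08062038] 14415
hole px [248.25701459 164.92789001]
hole2 unit frame [[0.04269959 0.03507325]] want .042,.035
hole2 unit frame [[0.04159827 0.03508356]] want .042,.035
0.02 y edges -0.024853820832449334 0.09497152311693394 mid 0.0350588511422423
0.03 y edges -0.025105995186514504 0.09499873477448961 mid 0.034946369793987554
0.04 y edges -0.024800454961307842 0.09532144715516824 mid 0.0352604960969302
0.05 y edges -0.024955245105142916 0.09515112380135833 mid 0.035097939348107704
-0.01 far edge 0.055663263061195276
0.01 far edge 0.05560296378319943
0.06 far edge 0.05561705444403406
0.08 far edge 0.05568723158014602
```

Plate edges and the far hole agree with the target to within 1 mm. The plate is level, and its underside is about 20.6 mm above the post mouths.

```bash
python3 -c "
from plant import robot
print(robot.close_job())"
```

```text
the job is handed in; nothing more can be done
None
```

I handed the job in with the knob at off and let go, and the plate held level about 20.6 mm above the screw posts, with its holes measured within about 1 mm of the threaded holes; no verdict came back, and I never moved near the ramekin, cup or shaker or rechecked them.

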